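Hang the hooked caddy on the slotted upright

ROBOT

A 7-joint arm with a two-finger parallel gripper is mounted at the origin on a cart in front of the work surface, level with it; the furniture and walls round the work are solid. World frame = base frame: x ahead of the robot, y to its left, z up, the work surface at z = 0. Lengths are in m, angles in rad, forces in N, time in s.
With the tool pointing down it reaches from about 0.425 to 0.875 m from the base axis. Payload 8.4 kg.
Tool frame: the origin (TCP) lies at the very end of the fingers, on their centre line; the grasp point (between the pads) lies 19 mm behind it; z points along the fingers, y is the line along which they close (so a half turn about z gives the same grasp; the last joint's range is limited). The gripper opens to 85 mm and grips with 20 to 120 N. Pads are 22 mm wide; open, the fingers measure 114 mm over their backs; the gripper's body (76 mm by 85 mm) begins 54 mm behind the grasp point. The pads swing forward as they close: fully open they stand 13 mm farther back than shut.
Start: joints at [-1.441, 0.333, 0.04, 1.465, -0.013, 1.343, -0.059], TCP at [0.147, 0.633, 0.231] pointing down, gripper open.
Joint ranges: [-2.58, 2.58], [-0.38, 2.09], [-1.3, 1.39], [0.25, 2.4], [-1.5, 4.64], [0.08, 2.09], [-2.65, 2.65]. Speed limits (rad/s): [2.22, 2.22, 2.79, 2.79, 3.14, 3.14, 3.14].

INTERFACE

Orientations are given as a unit quaternion [w, x, y, z].
In Python, from cell import robot gives the robot as it stands.
- The arm moves only by the shell command python3 -m pendant 'ROWS' [FORCE]. ROWS is JSON, a list of rows, each a list of 7 numbers: the shift along the tool's x, y, z in mm, then the turn, a rotation vector about the tool's x, y, z in degrees, then the closure, from 0 (fully open) to 1 (shut). In form: [[tx, ty, tz, ax, ay, az, gripper], ...]. A call has 1 to 10 rows; each row is the pose to reach, as a shift and turn from the pose commanded when the call began, along the tool's axes at that moment; what a row does not reach only later rows make up. A row lasts 1/8 s, in which the tool goes at most 62.5 mm and 10.7 degrees, less where a joint would pass 70% of its speed; a pose out of reach is approached as far as the arm can. A call with a gripper value outside its range is refused whole. The fingers move at their own pace and stop on an object; FORCE is the grip in N (left out, the last holds). Time passes only in rows, so rows that repeat a pose let the fingers close. It gives the time, the measured TCP pose, the force, the opening and the grip force at its end, in the units of the state.
- robot.state(): the state, without advancing time (a new reading comes with each control period).
- robot.snapshot(name): name is "scene" or "top" or "wrist"; returns (picture, depth): 384x512x3 uint8, blue, green, red; 384x512 float32, m along the optical axis (not along the pixel's ray), 0 where there is no reading.
- robot.camera_info(name): a dict with "K" (3x3 intrinsics, pixels), "position" and "rotation" of the camera in the world. Camera axes: x right, y up, looking along -z (the intrinsics and any distortion apply to the point x, -y, -z); pixel columns grow to the right and rows downward; lengths in m; the calibration is good to about 2 mm. A picture is of the moment at which its call begins: read the wrist's pose just before it. camera_info takes no time and is no camera call; for the wrist camera it gives the pose at the moment of the call.
- robot.hand_in(): hands the job in; it is judged then, once.
Trained networks look in the newest picture that a camera, given by its name, has taken for a name from the list of things; names that differ only in an ending like _2 or _b are one class to them, and where a whole thing is asked for, a point or a joint stands for the part that bears it (a point fixed in the world has none). Each returns a list of dicts, best first, with "score" (0 to 1); they miss things now and then, are a little off and sometimes report something else, mostly with a low value. They report only what shows in the picture. A call takes as long as a camera call.
- robot.boxes_of(name, camera): "extent" ([centre column, centre row, width, height] in pixels, round what is visible of it).
- robot.place_of(name, camera): "pixel" ([column, row] in pixels: a listed point, or the origin of a listed thing).
The state is a dict: "clock": time; "joint_pos": joint angles; "joint_vel": joint speeds; "effort": joint torques, N m; "tool_pos": TCP position; "tool_rot": TCP orientation; "contact_force": force on the tool from outside, world axes, zero at the start; "torque": the same for the moment, N m; "finger_gap": opening from 0.0 (shut) to 1.0 (fully open); "grasp_force": force on a finger pad.
Only numpy, scipy, OpenCV 4.12 (cv2) and the standard library are available. Lean on these libraries where they do the work, as an engineer would, in place of code of your own. Each camera call takes 0.05 s, during which the arm holds its last target. There are 200 camera calls.

TASK

Take the narrow white caddy that has the steel hook on its back, put the hook through the slot of the upright steel stand, and press the caddy down until the stand's spring catch snaps over the hook, so that the caddy hangs level, locked and let go. Leave the plain caddy without a hook where it stands.

Things in the scene. Friction and masses are not known exactly. Their poses are not given: they have to be found in the camera images.
- hook_caddy: White open bin, 130 (x) x 44 (y) x 56 high, 0.1-0.2 kg, rigid; grip across the 44. Origin: centre of underside; x to its back, z up. Steel hook 20 wide amid the back face (x=+65): neck, underside 40 and top 46 above origin; then a tongue slanting down and back to a toe, lowest point z=15, rearmost x=+90. Gap from back face to tongue 7 at neck, 14 at toe; sheet of stand is 4.
- plain_caddy: The same white open bin, 130 x 44 x 56, but without any hook; it stays where it is. Origin: centre of the underside; x along its length, z up.
- stand: Fixed dark steel upright: sheet 88 wide (y), 158 high, 4 thick; foot and flanges behind it. Origin: on the worktop, middle of the sheet's front face; x from front to back, z up. Slot through it: y -20 to 20, z 90 to 146. Caddy goes on the front, x axes parallel: level in with caddy origin z 76-99 (best 88) until its back is within 3 of the sheet (x=-65 to -68), then straight down to z=50.
- catch (a joint): Steel spring catch behind the sheet, below the slot's lower edge: 0 = sprung out, up to 0.012 m = pushed back. On the way down, from caddy origin z about 67, the hook's toe pushes it back (8 to 10 N, more than the caddy's weight); below about z=58 it snaps out over the toe; at z=50 the neck rests on the slot's lower edge. Locked, the caddy droops some 4 degrees; unlocked about 15.

How it is judged:
At the end, for the whole second after the job is handed in: The hooked caddy hangs at rest on the stand's front, hook in the slot, fully down (origin 38 to 56 mm up, 58 to 75 mm before the sheet, within 15 mm of its middle), in line within 12 and level within 8 degrees; the catch is out over the hook (below 3 mm); the plain caddy moved under 30 mm (z of hook_caddy in the frame of stand between 0.038 and 0.056 m and x of hook_caddy in the frame of stand between -0.075 and -0.058 m and y of hook_caddy in the frame of stand between -0.015 and 0.015 m and angle between the x axis of hook_caddy and the x axis of stand, either way round below 0.21 rad and angle between hook_caddy's own z axis and vertical below 0.14 rad and value of joint catch below 0.003 m and linear speed of hook_caddy below 0.02 m/s); the robot touches nothing.
It fails at once if the plain caddy is moved more than 30 mm (distance of plain_caddy from where it was at the start of the episode above 0.03 m).
It also fails if it takes over 40 s, if anything falls off the work surface, if the arm or the gripper's body presses on something with over 40 N, if the wrist force passes 120 N, or if a joint passes its speed limit or range.

## Working session

There is one attempt and no reset: what is moved stays moved. The work goes in short steps, Python scripts to look and compute and a shell command to move; the robot and the scene stay as the last step left them, time stands still between calls to the robot, and variables do not carry over. Pictures are saved under pics/ and viewed, at most 10 in all, crops included, and the job is handed in when it is done.

```bash
mkdir -p pics; ls
cat > h.py <<'E'
import numpy as np, cv2
from cell import robot
from scipy.spatial.transform import Rotation as R
def cloud(cam):
    ci=robot.camera_info(cam); img,d=robot.snapshot(cam); K=np.array(ci["K"])
    v,u=np.mgrid[0:d.shape[0],0:d.shape[1]]
    p=np.stack([(u-K[0,2])*d/K[0,0],-(v-K[1,2])*d/K[1,1],-d],-1)
    rot=np.array(ci["rotation"]); M=rot if rot.shape==(3,3) else R.from_quat(np.r_[rot[1:],rot[0]]).as_matrix()
    return img,d,p@M.T+np.array(ci["position"])
E
python3 - <<'E'
from h import *
s=robot.state(); print(s)
ims=[]
for c in ["scene","top"]:
    img,d,P=cloud(c); print(c,robot.camera_info(c)); ims.append(img)
    np.savez(f"{c}.npz",img=img,P=P,d=d)
    for n in ["hook_caddy","plain_caddy","stand"]:
        for b in robot.boxes_of(n,c)[:2]: print(c,n,b)
        for b in robot.place_of(n,c)[:2]:
            u,v=map(int,b["pixel"]); print("  place",b,P[v,u] if 0<=v<384 and 0<=u<512 else None)
    cv2.imwrite(f"pics/{c}0.png",img)
E
```

```text
pics
{'clock': 0.0, 'joint_pos': array([-1.44115667,  0.33391848,  0.03991408,  1.46628388, -0.01341362,
        1.34331222, -0.05850992]), 'joint_vel': array([ 0.00056386,  0.0011185 , -0.0007224 , -0.00080958, -0.00105969,
       -0.0014516 , -0.00066857]), 'effort': array([ 1.25227816e-04, -6.58546042e+01,  1.36558067e+00, -4.05563092e+01,
        1.66553672e-02,  1.25145831e-02, -1.27798350e-05]), 'tool_pos': array([0.1473934 , 0.63258913, 0.23041076]), 'tool_rot': array([-3.84703152e-05,  1.14204299e-01,  9.93456941e-01, -8.26806561e-04]), 'contact_force': array([-0.46755899, -0.59290698,  0.19018956]), 'torque': array([ 2.54144225e-02, -1.27762673e-05, -2.81380834e-03]), 'grasp_force': 0.0, 'finger_gap': 1.0019691377866333}
scene {'K': array([[460.10779581,   0.        , 255.06812937],
       [  0.        , 460.10779581, 187.67070972],
       [  0.        ,   0.        ,   1.        ]]), 'position': array([ 0.03557148, -0.47473697,  0.44700363]), 'rotation': array([ 0.79405024,  0.46737988, -0.19095921, -0.33848907])}
  place {'pixel': [174.2, 180.8], 'score': 0.61} [0.4898669 
[... 490 characters left out ...]
.        ,   1.        ]]), 'position': array([0.4998314 , 0.04197318, 1.04687961]), 'rotation': array([-0.70543491, -0.02716806,  0.01277347,  0.70813863])}
top hook_caddy {'extent': [186.1, 214.6, 30.9, 75.4], 'score': 0.67}
  place {'pixel': [188.1, 221.2], 'score': 0.67} [0.4901009  0.22370387 0.00194104]
  place {'pixel': [341.5, 218.0], 'score': 0.34} [ 0.49563282 -0.11242025  0.00202325]
top plain_caddy {'extent': [341.4, 220.9, 38.4, 64.4], 'score': 0.61}
  place {'pixel': [339.0, 216.7], 'score': 0.87} [ 0.50001955 -0.10815192  0.00172717]
top stand {'extent': [271.2, 119.5, 55.1, 50.7], 'score': 0.9}
  place {'pixel': [270.4, 147.3], 'score': 0.7} [0.6532772  0.04233667 0.00089107]
```

Run:
```python
from h import *
for c in ["scene","top"]: cv2.imwrite(f"pics/{c}1.png",cv2.resize(cv2.imread(f"pics/{c}0.png"),(800,600)))
z=np.load("top.npz"); P=z["P"]; img=z["img"]
def blob(x0,x1,y0,y1,z0,z1):
    m=(P[...,0]>x0)&(P[...,0]<x1)&(P[...,1]>y0)&(P[...,1]<y1)&(P[...,2]>z0)&(P[...,2]<z1)
    q=P[m]; r=cv2.minAreaRect((q[:,:2]*1000).astype(np.float32)); print(len(q),r,cv2.boxPoints(r).round().tolist(),q[:,2].mean())
blob(.38,.62,.13,.30,.048,.07)
blob(.38,.62,.13,.30,.03,.047)
blob(.38,.62,-.25,-.04,.048,.07)
blob(.55,.85,-.1,.17,.145,.17)
blob(.55,.85,-.1,.17,.09,.17)
```

```text
373 ((500.5046081542969, 223.4102783203125), (45.654476165771484, 140.10427856445312), 84.81222534179688) [[429.0, 207.0], [568.0, 194.0], [572.0, 240.0], [433.0, 252.0]] 0.05643533729517579
236 ((503.58343505859375, 221.8534698486328), (42.78364181518555, 141.02383422851562), 84.81420135498047) [[431.0, 207.0], [572.0, 194.0], [576.0, 237.0], [435.0, 250.0]] 0.039463826644052694
381 ((479.3724670410156, -164.91502380371094), (166.8218231201172, 132.26351928710938), 77.84479522705078) [[397.0, -233.0], [526.0, -260.0], [562.0, -97.0], [432.0, -69.0]] 0.05635759363285217
193 ((670.5418090820312, 43.15704345703125), (85.67070770263672, 29.765596389770508), 89.82113647460938) [[656.0, 0.0], [685.0, 0.0], [686.0, 86.0], [656.0, 86.0]] 0.15617343979628256
1023 ((720.7479858398438, 95.91620635986328), (231.66917419433594, 90.88642120361328), 53.06005859375) [[615.0, 31.0], [687.0, -24.0], [827.0, 161.0], [754.0, 216.0]] 0.11255922751269788
```

View pics/scene1.png

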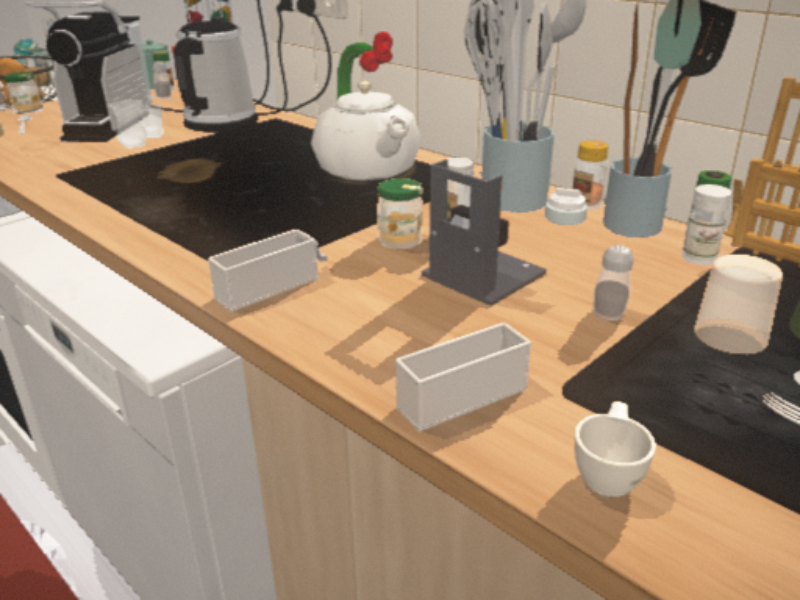

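View pics/top1.png

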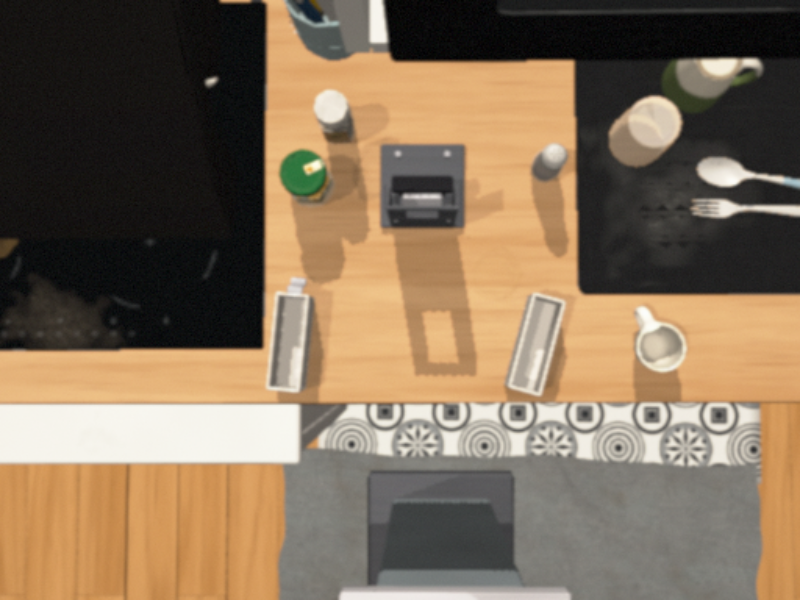

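The hooked caddy is on the left in the top view (about 290,340, hook at 297,285). The plain caddy is at 537,343 and the stand at 422,190. I'll move above the hooked caddy.

```bash
python3 -m pendant '[[-60,-44,0,0,0,-2,0],[-120,-88,0,0,0,-4,0],[-180,-132,0,0,0,-6,0],[-240,-177,0,0,0,-8,0],[-300,-221,0,0,0,-8,0],[-350,-258,0,0,0,-8,0],[-400,-295,0,0,0,-8,0],[-435,-321,0,0,0,-8,0],[-435,-321,0,0,0,-8,0],[-435,-321,0,0,0,-8,0]]' 100
python3 - <<'E'
from h import *
s=robot.state(); print(s["tool_pos"],R.from_quat(np.r_[s["tool_rot"][1:],s["tool_rot"][0]]).as_matrix().round(3))
img,d,P=cloud("wrist"); print(robot.camera_info("wrist"))
np.savez("w1.npz",img=img,P=P,d=d)
cv2.imwrite("pics/w1.png",img)
print(robot.boxes_of("hook_caddy","wrist")[:2],robot.place_of("hook_caddy","wrist")[:2])
m=(P[...,2]>.048)&(P[...,2]<.062)&(P[...,0]>.4)&(P[...,0]<.62)&(P[...,1]>.15)&(P[...,1]<.3)
q=P[m]; print(len(q),cv2.minAreaRect((q[:,:2]*1000).astype(np.float32)),np.median(q[:,2]))
E
```

```text
clock: 1.95
tool_pos: [0.5003, 0.2182, 0.2316]
tool_rot: [0.0, 0.048, 0.999, -0.0]
contact_force: [-1.0, 1.0, -0.3]
finger_gap: 1.0
grasp_force: 0.0
[0.50029299 0.21820551 0.23155145] [[-0.995  0.095  0.001]
 [ 0.095  0.995 -0.001]
 [-0.001 -0.001 -1.   ]]
{'K': array([[306.29438359,   0.        , 255.79620379],
       [  0.        , 306.29438359, 191.5659795 ],
       [  0.        ,   0.        ,   1.        ]]), 'position': array([0.42059735, 0.22718393, 0.37414788]), 'rotation': array([ 0.72967012, -0.11582221, -0.10591655,  0.6655437 ])}
[{'extent': [261.2, 162.9, 47.7, 125.7], 'score': 0.61}] [{'pixel': [260.0, 156.5], 'score': 0.62}]
1301 ((496.9930419921875, 222.42367553710938), (45.09089279174805, 130.04881286621094), 84.61227416992188) 0.05770906191186048
```

View pics/w1.png

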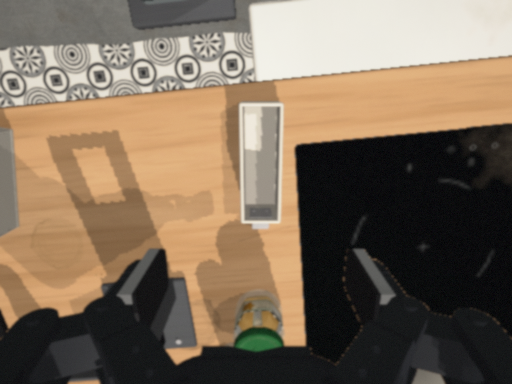

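```bash
python3 -m pendant '[[-6,4,50,0,0,0,0],[-6,4,105,0,0,0,0],[-6,4,160,0,0,0,0],[-6,4,200,0,0,0,0],[-6,4,217,0,0,0,0],[-6,4,217,0,0,0,0],[-6,4,217,0,0,0,1],[-6,4,217,0,0,0,1],[-6,4,217,0,0,0,1],[-6,4,217,0,0,0,1]]' 100
python3 -m pendant '[[0,0,0,0,0,0,1],[0,0,-40,0,0,0,1],[0,0,-90,0,0,0,1],[0,0,-120,0,0,0,1],[0,0,-120,0,0,0,1],[0,0,-120,0,0,0,1]]'
python3 - <<'E'
from h import *
img,d,P=cloud("wrist"); np.savez("w2.npz",img=img,P=P,d=d); cv2.imwrite("pics/w2.png",img)
img,d,P=cloud("scene"); np.savez("s2.npz",img=img,P=P,d=d)
cv2.imwrite("pics/s2.png",cv2.resize(img[60:260,100:400],(750,500)))
z=robot.state(); print(z["tool_pos"],z["finger_gap"],z["grasp_force"])
E
```

```text
clock: 3.35
tool_pos: [0.5058, 0.2258, 0.0159]
tool_rot: [0.001, 0.045, 0.999, 0.001]
contact_force: [-1.1, -0.6, 6.7]
finger_gap: 0.507
grasp_force: 102.0
clock: 4.1
tool_pos: [0.5042, 0.225, 0.1339]
tool_rot: [-0.0, 0.045, 0.999, -0.0]
contact_force: [-0.0, -0.3, -1.7]
finger_gap: 0.508
grasp_force: 101.6
[0.50386546 0.22481006 0.13312965] 0.5028392590031959 101.63782596588135
```

View pics/s2.png

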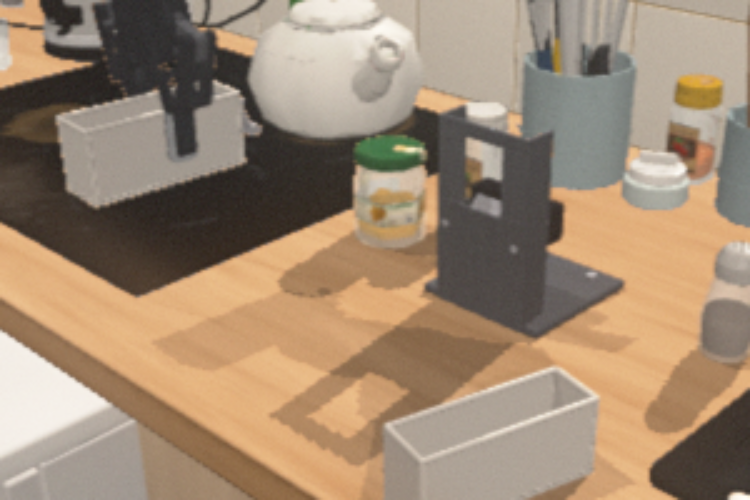

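View pics/w2.png

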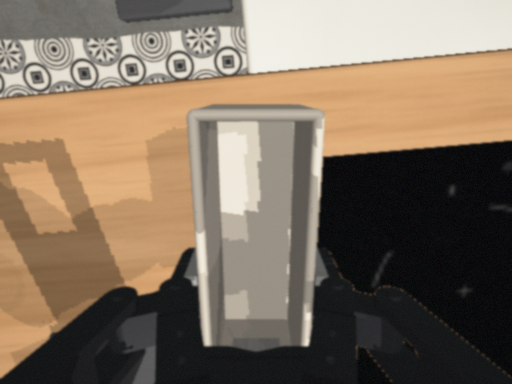

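Run:
```python
from h import *
P=np.load("w2.npz")["P"]
s=robot.state(); T=np.array(s["tool_pos"]); M=R.from_quat(np.r_[s["tool_rot"][1:],s["tool_rot"][0]]).as_matrix()
m=(P[...,0]>.40)&(P[...,0]<.60)&(P[...,1]>.19)&(P[...,1]<.26)&(P[...,2]>.16)&(P[...,2]<.19)
L=(P[m]-T)@M*1000  # tool frame mm
print(len(L),np.percentile(L,[1,50,99],axis=0).round(1))
# rim: only portion clear of fingers (tool x>25)
f=L[L[:,0]>20]; A=np.c_[f[:,:2],np.ones(len(f))]; 
for _ in range(4):
    c=np.linalg.lstsq(A,f[:,2],rcond=None)[0]; r=f[:,2]-A@c; k=abs(r)<2; f=f[k];A=A[k]
print("rim plane z=ax+by+c",c, len(f), np.degrees(np.arctan(c[:2])))
r=cv2.minAreaRect(f[:,:2].astype(np.float32)); print(r,cv2.boxPoints(r).round(1).tolist())
# all rim pts
a=L[abs(L[:,2]-np.c_[L[:,:2],np.ones(len(L))]@c)<2.5]; print(a[:,0].min(),a[:,0].max(),cv2.minAreaRect(a[:,:2].astype(np.float32)))
for n in ["scene","s2","top"]:
    Q=np.load(n+".npz")["P"]
    m=(Q[...,0]>.635)&(Q[...,0]<.675)&(Q[...,1]>-.02)&(Q[...,1]<.11)&(Q[...,2]>.02)&(Q[...,2]<.17)
    q=Q[m]; 
    for _ in range(6):
        A=np.c_[q[:,1:],np.ones(len(q))]; c=np.linalg.lstsq(A,q[:,0],rcond=None)[0]; k=abs(q[:,0]-A@c)<.004; q=q[k]
    print(n,len(q),c,"x at y.043,z.08",c@[.043,.08,1],"yaw deg",-np.degrees(np.arctan(c[0])))
    for lo,hi in [(.03,.08),(.1,.14)]:
        y=q[(q[:,2]>lo)&(q[:,2]<hi),1]; print(len(y),np.percentile(y,[1,99]) if len(y) else 0, y.min() if len(y) else 0,y.max() if len(y) else 0)
        if lo==.1 and len(y): print(np.histogram(y,np.arange(-.01,.11,.005)))
    print("zmax",q[:,2].max())
```

```text
11562 [[-23.5 -34.1 -56.2]
 [ 25.2   0.  -42.4]
 [ 73.   33.8 -27.3]]
rim plane z=ax+by+c [-3.08292319e-02  7.10533626e-04 -3.99816556e+01] 2010 [-1.76582558  0.04071057]
((46.86069107055664, -0.5652885437011719), (45.25183868408203, 52.53886032104492), 89.95841979980469) [[20.600000381469727, -23.200000762939453], [73.0999984741211, -23.200000762939453], [73.0999984741211, 22.0], [20.600000381469727, 22.100000381469727]]
-26.444438432224448 73.1707684921198 ((23.364728927612305, -0.24495697021484375), (99.60293579101562, 64.36279296875), 0.023450221866369247)
scene 1906 [4.38549556e-04 4.12486812e-03 6.57813675e-01] x at y.043,z.08 0.6581625217674123 yaw deg -0.0251270370502585
813 [-0.00376345  0.08397813] -0.0046915216397571124 0.0853144610663426
397 [-0.00390762  0.0820785 ] -0.0043931062836631285 0.08376844253207621
(array([ 0, 49, 32, 35, 37, 38, 10,  0,  0,  0,  0,  0,  0,  5, 55, 35, 37,
       42, 22,  0,  0,  0,  0]), array([-0.01 , -0.005,  0.   ,  0.005,  0.01 ,  0.015,  0.02 ,  0.025,
        0.03 ,  0.035,  0.04 ,  0.045,  0.05 ,  0.055,  0.06 ,  0.065,
        0.07 ,  
[... 588 characters left out ...]
0.065,
        0.07 ,  0.075,  0.08 ,  0.085,  0.09 ,  0.095,  0.1  ,  0.105]))
zmax 0.15779489799949348
top 509 [0.00751637 0.00815758 0.65555632] x at y.043,z.08 0.6565321298934694 yaw deg -0.43064802165429483
154 [0.00047289 0.08576741] -0.0005104895213568425 0.0866126893321861
91 [0.00011414 0.0863532 ] -0.0001502077960354939 0.08664406032504512
(array([ 0,  1,  8,  8, 10,  7,  8,  0,  0,  0,  0,  0,  0,  0,  4, 11, 10,
       10, 10,  4,  0,  0,  0]), array([-0.01 , -0.005,  0.   ,  0.005,  0.01 ,  0.015,  0.02 ,  0.025,
        0.03 ,  0.035,  0.04 ,  0.045,  0.05 ,  0.055,  0.06 ,  0.065,
        0.07 ,  0.075,  0.08 ,  0.085,  0.09 ,  0.095,  0.1  ,  0.105]))
zmax 0.16263413473773847
```

```bash
python3 -m pendant '[[-12,-36,6,0,0,-1,1],[-24,-72,12,0,0,-2,1],[-36,-108,18,0,0,-3,1],[-48,-144,24,0,0,-4,1],[-61,-178,29,0,0,-5.2,1],[-61,-178,29,0,0,-5.2,1],[-61,-178,29,0,0,-5.2,1]]'
cat > m.py <<'E'
from h import *
import sys
s=robot.state(); T=np.array(s["tool_pos"]); M=R.from_quat(np.r_[s["tool_rot"][1:],s["tool_rot"][0]]).as_matrix()
print(T,M.round(3).tolist(),s["contact_force"].round(1),s["finger_gap"])
img,d,Q=cloud("scene"); np.savez("s.npz",img=img,P=Q,d=d)
cv2.imwrite(f"pics/{sys.argv[1]}.png",cv2.resize(img[90:240,190:390],(800,600),interpolation=cv2.INTER_CUBIC))
# right wall (y low side) of the caddy: origin estimates from scene cloud
x0=T[0]-.008; oz=T[2]-.0157
m=(Q[...,0]>x0-.08)&(Q[...,0]<x0+.067)&(abs(Q[...,1]-T[1]+.022)<.007)&(Q[...,2]>oz-.02)&(Q[...,2]<oz+.075)&(abs(Q[...,0]-T[0])>.022)
q=Q[m]; b=np.round(q[:,0],2)
for v in np.unique(b):
    k=q[b==v]
    if len(k)>10: print(v,len(k),"y",np.median(k[:,1]).round(4),"z lo/hi",np.percentile(k[:,2],[3,97]).round(4))
print("x range",np.percentile(q[:,0],[1,99]))
E
python3 m.py a1
```

```text
clock: 5.08
tool_pos: [0.549, 0.0429, 0.1046]
tool_rot: [-0.001, -0.001, 1.0, -0.0]
contact_force: [-0.5, 0.4, -0.5]
finger_gap: 0.502
grasp_force: 101.8
[0.54897626 0.04292892 0.10456253] [[-1.0, -0.001, -0.001], [-0.001, 1.0, -0.0], [0.001, -0.0, -1.0]] [-0.5  0.4 -0.5] 0.5022320165515098
0.48 246 y 0.0203 z lo/hi [0.0893 0.1449]
0.49 150 y 0.0193 z lo/hi [0.0897 0.1447]
0.5 147 y 0.0193 z lo/hi [0.0894 0.1447]
0.51 141 y 0.0194 z lo/hi [0.0899 0.1449]
0.52 133 y 0.0192 z lo/hi [0.0899 0.1443]
0.53 31 y 0.0192 z lo/hi [0.0896 0.1438]
0.57 29 y 0.0194 z lo/hi [0.0898 0.1306]
0.58 96 y 0.0195 z lo/hi [0.0893 0.1311]
0.59 88 y 0.0196 z lo/hi [0.0887 0.1317]
0.6 101 y 0.0193 z lo/hi [0.089 0.141]
0.61 15 y 0.02 z lo/hi [0.0927 0.1379]
x range [0.47534947 0.60512006]
```

View pics/a1.png

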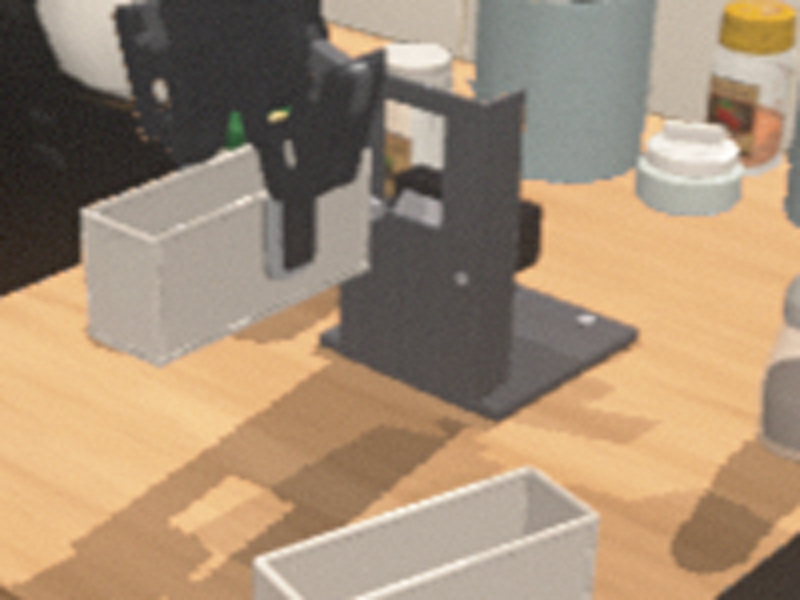

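Caddy is level, 89 mm up, its back at x≈0.605 facing the slot (sheet at 0.658); hook lines up with the slot at (420,170). Advance 51 mm.

```bash
python3 -m pendant '[[-12,-1,0,0,0,0,1],[-24,-1,0,0,0,0,1],[-34,-1,0,0,0,0,1],[-42,-1,0,0,0,0,1],[-48,-1,0,0,0,0,1],[-51,-1,0,0,0,0,1],[-51,-1,0,0,0,0,1],[-51,-1,0,0,0,0,1]]' 120
python3 m.py a2
```

```text
clock: 6.12
tool_pos: [0.6004, 0.0415, 0.1053]
tool_rot: [0.0, -0.001, 1.0, 0.0]
contact_force: [-0.8, -1.3, -1.2]
finger_gap: 0.502
grasp_force: 121.8
[0.60037968 0.04145705 0.10532877] [[-1.0, -0.001, 0.0], [-0.001, 1.0, 0.0], [-0.0, 0.0, -1.0]] [-0.8 -1.3 -1.2] 0.502418438115343
0.53 214 y 0.019 z lo/hi [0.0904 0.1451]
0.54 128 y 0.0178 z lo/hi [0.0904 0.1456]
0.55 131 y 0.0177 z lo/hi [0.0907 0.1455]
0.56 125 y 0.0176 z lo/hi [0.0904 0.1453]
0.57 122 y 0.0177 z lo/hi [0.0891 0.1455]
0.58 39 y 0.0181 z lo/hi [0.0899 0.1454]
0.62 20 y 0.0177 z lo/hi [0.0897 0.1315]
0.63 84 y 0.0178 z lo/hi [0.0907 0.1323]
0.64 78 y 0.0178 z lo/hi [0.0885 0.1326]
0.65 79 y 0.0179 z lo/hi [0.0897 0.1344]
0.66 146 y 0.0162 z lo/hi [0.071 0.151]
x range [0.5264998  0.65894676]
```

View pics/a2.png

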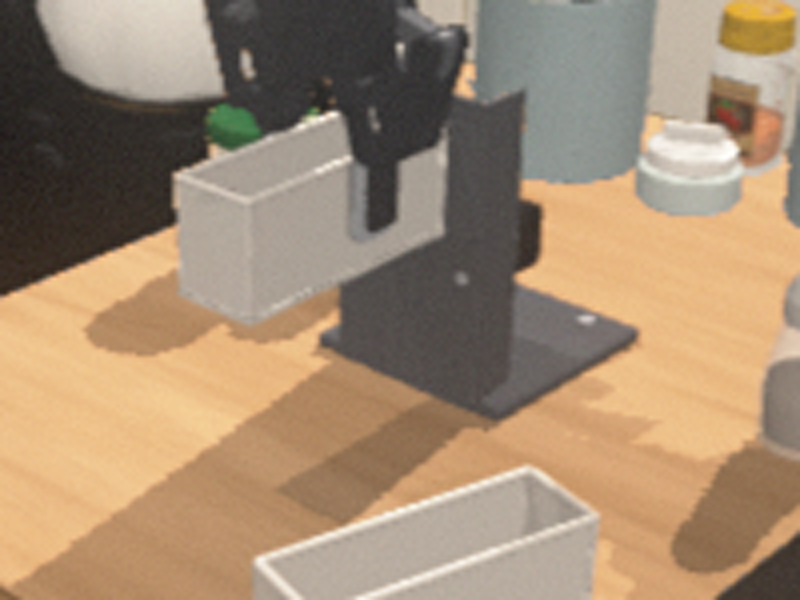

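The caddy's back is about 1.5 mm from the sheet with the hook through the slot, and there is no contact force. Now down, in two stages.

```bash
python3 -m pendant '[[0,0,7,0,0,0,1],[0,0,14,0,0,0,1],[0,0,19,0,0,0,1],[0,0,22,0,0,0,1],[0,0,25,0,0,0,1],[0,0,28,0,0,0,1],[0,0,28,0,0,0,1]]'
python3 -c "from cell import robot;print(robot.state()['torque'])"
```

```text
clock: 7.05
tool_pos: [0.6002, 0.0416, 0.0776]
tool_rot: [-0.0, -0.001, 1.0, 0.0]
contact_force: [-6.3, -0.4, 6.2]
finger_gap: 0.503
grasp_force: 122.8
[0.01156225 0.84486272 0.02338447]
```

```bash
python3 -m pendant '[[0,0,3,0,0,0,1],[0,0,6,0,0,0,1],[0,0,8,0,0,0,1],[0,0,10,0,0,0,1],[0,0,11.5,0,0,0,1],[0,0,11.5,0,0,0,1],[0,0,11.5,0,0,0,1]]'
python3 m.py a3;python3 -c "from cell import robot;print(robot.state()['torque'])"
```

```text
clock: 7.92
tool_pos: [0.6005, 0.0415, 0.066]
tool_rot: [-0.0, -0.001, 1.0, 0.0]
contact_force: [-5.5, 0.2, 2.3]
finger_gap: 0.5
grasp_force: 122.5
[0.6004574  0.04152505 0.06603858] [[-1.0, -0.001, -0.0], [-0.001, 1.0, 0.0], [0.0, 0.0, -1.0]] [-5.5  0.2  2.3] 0.5003213749084415
0.53 201 y 0.0188 z lo/hi [0.0502 0.106 ]
0.54 117 y 0.0178 z lo/hi [0.0514 0.1061]
0.55 121 y 0.0178 z lo/hi [0.0511 0.1059]
0.56 119 y 0.0176 z lo/hi [0.051 0.106]
0.57 120 y 0.0178 z lo/hi [0.0504 0.1057]
0.58 35 y 0.0177 z lo/hi [0.0515 0.1067]
0.63 72 y 0.0177 z lo/hi [0.0503 0.0908]
0.64 67 y 0.018 z lo/hi [0.0509 0.0902]
0.65 78 y 0.0179 z lo/hi [0.0509 0.0939]
0.66 119 y 0.0162 z lo/hi [0.0313 0.1119]
x range [0.52639766 0.65908459]
[ 0.00465167  0.86935113 -0.14146811]
```

View pics/a3.png

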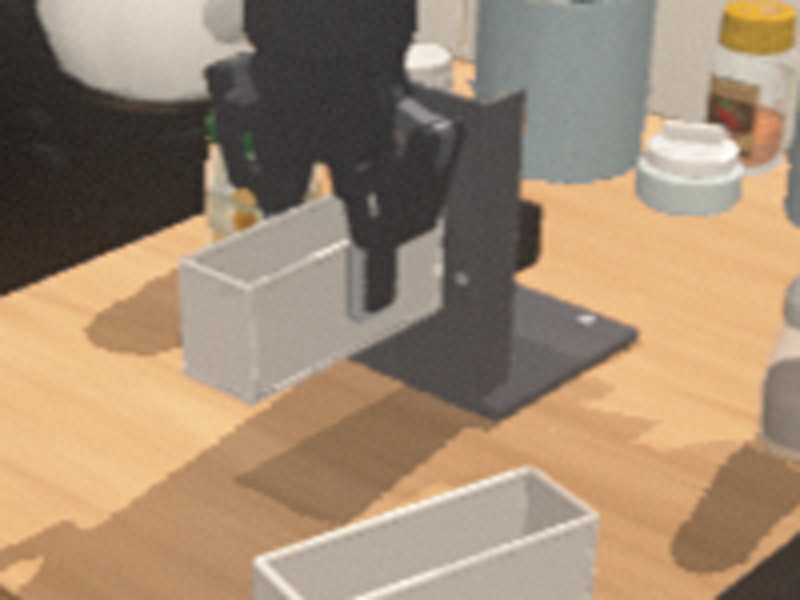

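```bash
python3 -m pendant '[[0,0,1,0,0,0,1],[0,0,2,0,0,0,1],[0,0,3,0,0,0,1],[0,0,3,0,0,0,1]]'
```

```text
clock: 8.48
tool_pos: [0.6004, 0.0416, 0.0655]
tool_rot: [-0.0, -0.0, 1.0, 0.001]
contact_force: [-19.1, -0.1, 29.0]
finger_gap: 0.506
grasp_force: 125.7
```

Seated firmly (29 N reaction). Relax the pressure, open and retreat upward.

```bash
python3 -m pendant '[[0,0,-2,0,0,0,1],[0,0,-2,0,0,0,0.7],[0,0,-2,0,0,0,0],[0,0,-2,0,0,0,0],[0,0,-2,0,0,0,0],[0,0,-2,0,0,0,0]]'
python3 -m pendant '[[0,0,-20,0,0,0,0],[0,0,-50,0,0,0,0],[0,0,-90,0,0,0,0],[20,0,-130,0,0,0,0],[40,0,-150,0,0,0,0],[40,0,-150,0,0,0,0]]'
python3 - <<'E'
from h import *
img,d,Q=cloud("scene")
cv2.imwrite("pics/a4.png",cv2.resize(img[90:240,190:390],(800,600),interpolation=cv2.INTER_CUBIC))
m=(Q[...,0]>.5)&(Q[...,0]<.653)&(abs(Q[...,1]-.018)<.007)&(Q[...,2]>.015)&(Q[...,2]<.13)
q=Q[m]; b=np.round(q[:,0],2)
for v in np.unique(b):
    k=q[b==v]; print(v,len(k),np.median(k[:,1]).round(4),np.percentile(k[:,2],[3,97]).round(4))
E
```

```text
clock: 9.22
tool_pos: [0.6007, 0.0415, 0.0648]
tool_rot: [0.0, -0.001, 1.0, -0.0]
contact_force: [-1.2, 0.4, -0.6]
finger_gap: 1.001
grasp_force: 0.0
clock: 9.98
tool_pos: [0.561, 0.0414, 0.218]
tool_rot: [0.002, -0.001, 1.0, 0.001]
contact_force: [0.4, 0.7, -1.1]
finger_gap: 1.0
grasp_force: 0.0
0.52 26 0.0209 [0.0648 0.0968]
0.53 150 0.0197 [0.0407 0.0966]
0.54 127 0.0195 [0.0423 0.0969]
0.55 119 0.0192 [0.0429 0.0981]
0.56 118 0.0191 [0.0433 0.0982]
0.57 111 0.019 [0.0449 0.0996]
0.58 117 0.0187 [0.0442 0.1002]
0.59 112 0.0187 [0.0442 0.1012]
0.6 105 0.0188 [0.0472 0.101 ]
0.61 109 0.0186 [0.0463 0.1024]
0.62 102 0.0184 [0.0476 0.1036]
0.63 103 0.0183 [0.0482 0.1035]
0.64 104 0.0181 [0.0488 0.1043]
0.65 75 0.0182 [0.0494 0.1052]
```

View pics/a4.png

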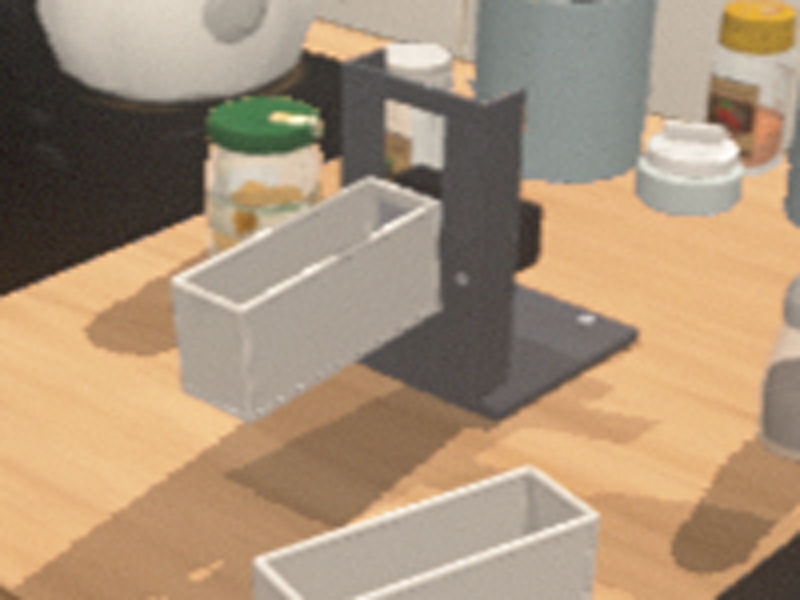

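Slope is about 4° (0.0966 to 0.1052 over 0.12 m), which matches the locked droop, and the caddy hangs free at mid height of about 45 mm.

```bash
python3 -c "from cell import robot;print(robot.hand_in())"
```

```text
the job is handed in; nothing more can be done
None
```

The hooked caddy hangs on the stand, let go and drooping about 4°, which matches the locked state; the catch itself was not visible. The plain caddy was not touched, and the job was handed in after about 10 s with no verdict shown.

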